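# Put the stamping kit away

### The arm

A 6-joint arm with a two-finger parallel gripper is mounted at the origin on the work surface; the furniture and walls round the work are solid. World frame = base frame: x ahead of the robot, y to its left, z up, the work surface at z = 0. Lengths are in mm, angles in degrees, forces in N, time in s.
With the tool pointing down it reaches from about 300 to 850 mm from the base axis. Payload 4.2 kg.
Tool frame: the origin (TCP) lies midway between the tips of the shut fingers; the grasp point (between the pads) lies 19 mm behind it; z points along the fingers, y is the line along which they close (so a half turn about z gives the same grasp; the last joint's range is limited). The gripper opens to 91 mm and grips with 3 to 60 N. Pads are 32 mm wide; open, the fingers measure 118 mm over their backs; the gripper's body (76 mm by 178 mm) begins 60 mm behind the grasp point.
Start: joints at [-71.792, 18.312, 89.639, -0, 72.044, -1.146], TCP at [190.566, -542.52, 213.976] pointing down, gripper open.
Joint ranges: [-177.97, 177.97], [-48.28, 115.42], [12.27, 149.76], [-77.06, 257.06], [2.81, 150.46], [-146.56, 146.56]. Speed limits (degrees/s): [147.25, 147.25, 180, 180, 180, 180].

### API

Orientations are given as [roll, pitch, yaw] about the fixed x, y, z axes, in that order (R = Rz(yaw) Ry(pitch) Rx(roll)).
In Python, from workcell import env gives the robot as it stands.
- The arm moves only by the shell command python3 drive.py 'ROWS' [OPENING] [FORCE]. ROWS is rows parted by semicolons, their numbers by spaces, 1 to 8 of them, each of 6 numbers: dx, dy, dz in mm, then a rotation vector rx, ry, rz in degrees; each row shifts and turns the commanded pose from where the row before left it, along the tool's axes as they then stand; what a row does not reach is not made up. A row lasts 1/10 s, in which the tool goes at most 50 mm and 8.59 degrees, less where a joint would pass 70% of its speed; a pose out of reach is approached as far as the arm can. OPENING is the finger opening in mm, set as the command begins (- or left out keeps the last). The fingers move at their own pace and stop on an object; FORCE is the grip in N (left out, the last holds). Time passes only in rows, so rows that do not move let the fingers close. It prints the time, the measured TCP pose, the force, the opening and the grip force at its end.
- env.state(): the state, without advancing time (a new reading comes with each control period).
- env.grab_frame(name): name is "scene" or "top"; returns the picture (420x560x3 uint8, blue, green, red); there is no depth.
- env.camera_model(name): a dict with "fx", "fy", "cx", "cy" (pixels), "T" (4x4, takes a point from camera to world coordinates). Camera axes: x right, y up, looking along -z (the intrinsics and any distortion apply to the point x, -y, -z); pixel columns grow to the right and rows downward; lengths in mm; the calibration is good to about 2 mm. A picture is of the moment at which its call begins. camera_model takes no time and is no camera call.
- env.job_done(): hands the job in; it is judged then, once.
The state is a dict: "time_s": time; "qpos": joint angles; "qvel": joint speeds; "effort": joint torques, N m; "ee_pos": TCP position; "ee_rot": TCP orientation; "force": force on the tool from outside, world axes, zero at the start; "torque": the same for the moment, N m; "gripper_width": finger opening in mm; "gripper_force": force on a finger pad.
Only numpy, scipy, OpenCV 4.12 (cv2) and the standard library are available. Lean on these libraries where they do the work, as an engineer would, in place of code of your own. Each camera call takes 0.05 s, during which the arm holds its last target. There are 200 camera calls.

### The job

Put the stamping things away: swing the rack's keeper bar wide open, lift every rubber stamp out of the wooden tray and hang each in a slot of the rack by its neck, knob resting on the rail, then shut the keeper bar fully. Also slide the ink pad long way first into its low dock until it is fully home (before, between or after the stamps), and leave the other things on the desk where they are.

Things in the scene. Friction and masses are not known exactly. Their poses are not given: they have to be found in the camera images.
- rack: Fixed stamp rack of grey sheet with an aluminium comb rail in front, 98x276x75 mm without the keeper. Origin: centre of its underside on the desk; +x to its back, its open front looks along -x, z up. The rail is 8 mm thick, flat top at z 75 mm, with four slots open to the front. Under the rail it is clear from z = 6 mm up, back to an upright panel at x = +42 mm (75 mm high).
- keeper (a joint): Swinging keeper bar before the slot mouths, on an upright hinge. 0 = shut (lies along the rack's y, 50 mm in front of its origin); grows to 1.9 rad as the free end swings out towards the robot, clockwise from above. Light friction: it stays where it is left. Bar 280 mm long, 8 mm thick, z = 77 to 89 mm.
- keeper_hinge (a point): Hinge axis of the keeper bar, at x = -50, y = +150 mm in the rack's frame (the robot's left end of the rack).
- keeper_handle (a point): Red upright round handle post on the keeper bar, 13 mm diameter, from z = 89 to 131 mm above the desk, 150 mm from the hinge; this point is on its axis at z = 114 mm.
- tray: Fixed light wooden stamp tray, 122x150x22 mm, origin at the centre of its underside, z up. Four pockets, 27 mm (x) by 55 mm (y) and 14 mm deep, centred at x = +-32, y = +-35 mm.
- dock: Fixed grey plastic dock for the ink pad: a low bridge 66 mm deep (x), 86 mm wide (y), 30 mm high. Origin: centre of its underside; +x to its back, open mouth at x = -33 mm facing -x. Roof underside at z = 26 mm; inside 62 mm wide, flaring to about 69 mm at the mouth; back stop at x = +27 mm.
- dock_home (a point): Point on the desk where the ink pad's origin lies when the pad is fully home against the stop, its long side along the dock's x (x = -16, y = 0 in the dock's frame); 26 mm of the pad then still stick out of the mouth.
- ink_pad: Loose tin ink pad (grey with a blue top patch), 56 mm (x) by 86 mm (y) by 16 mm high, about 80 g, lying flat; origin at the centre of its underside.
- slot0 (a point): Hanging place in a rack slot, on the rail's top plane (75 mm above the desk), at x = 0, y = -87 mm in the rack's frame. The slot is 20 mm wide, runs along the rack's x, closed 10 mm behind this point, open 39 mm before it (round tooth noses). A stamp hung here, the cone under its knob resting on the slot edges, has its origin about 51 mm below this point.
- slot1 (a point): Hanging place in a rack slot, on the rail's top plane (75 mm above the desk), at x = 0, y = -29 mm in the rack's frame. The slot is 20 mm wide, runs along the rack's x, closed 10 mm behind this point, open 39 mm before it (round tooth noses). A stamp hung here, the cone under its knob resting on the slot edges, has its origin about 51 mm below this point.
- slot2 (a point): Hanging place in a rack slot, on the rail's top plane (75 mm above the desk), at x = 0, y = 29 mm in the rack's frame. The slot is 20 mm wide, runs along the rack's x, closed 10 mm behind this point, open 39 mm before it (round tooth noses). A stamp hung here, the cone under its knob resting on the slot edges, has its origin about 51 mm below this point.
- slot3 (a point): Hanging place in a rack slot, on the rail's top plane (75 mm above the desk), at x = 0, y = 87 mm in the rack's frame. The slot is 20 mm wide, runs along the rack's x, closed 10 mm behind this point, open 39 mm before it (round tooth noses). A stamp hung here, the cone under its knob resting on the slot edges, has its origin about 51 mm below this point.
- stamp0: Wooden rubber stamp, one of four alike (some may be absent): foot 24 (x) by 52 (y) mm, 13 mm high, round neck 15 mm; knob from 41 to 74 mm above its underside, a cone from 14 mm up to its widest (28 mm) at 57 mm, 26 mm at 67 mm, round top. Origin: centre of its underside. Starts upright in a tray pocket, foot below the tray top, origin 8 mm above the desk, axes along the tray's. 70 g.
- stamp1: Wooden rubber stamp, one of four alike (some may be absent): foot 24 (x) by 52 (y) mm, 13 mm high, round neck 15 mm; knob from 41 to 74 mm above its underside, a cone from 14 mm up to its widest (28 mm) at 57 mm, 26 mm at 67 mm, round top. Origin: centre of its underside. Starts upright in a tray pocket, foot below the tray top, origin 8 mm above the desk, axes along the tray's. 70 g.
- stamp2: Wooden rubber stamp, one of four alike (some may be absent): foot 24 (x) by 52 (y) mm, 13 mm high, round neck 15 mm; knob from 41 to 74 mm above its underside, a cone from 14 mm up to its widest (28 mm) at 57 mm, 26 mm at 67 mm, round top. Origin: centre of its underside. Starts upright in a tray pocket, foot below the tray top, origin 8 mm above the desk, axes along the tray's. 70 g.
- stamp3: Wooden rubber stamp, one of four alike (some may be absent): foot 24 (x) by 52 (y) mm, 13 mm high, round neck 15 mm; knob from 41 to 74 mm above its underside, a cone from 14 mm up to its widest (28 mm) at 57 mm, 26 mm at 67 mm, round top. Origin: centre of its underside. Starts upright in a tray pocket, foot below the tray top, origin 8 mm above the desk, axes along the tray's. 70 g.
- glue: Bystander, to be left alone: glue stick, 28 mm round, 92 mm tall, red cap, standing; origin at the centre of its underside.
- staples: Bystander, to be left alone: small yellow carton of staples, 36x56x24 mm; origin at the centre of its underside.
- rubber: Bystander, to be left alone: eraser in a blue paper sleeve, 22x45x13 mm; origin at the centre of its underside.
- memory: Bystander, to be left alone: black memory stick, 18x54x9 mm; origin at the centre of its underside.
- lighter: Bystander, to be left alone: brass lighter, 30x45x76 mm, standing; origin at the centre of its underside.

How it is judged:
By the outcome, as a careful person would: the job done as asked, in the order asked, and still so for the second after the job is handed in, with the robot touching nothing.
Of stamp0, stamp1, stamp2, stamp3 only 2 to 4 are there at a start; the rules pass over those that are not, and their reading is None.
At some moment in a run one of ink_pad may be knocked a few centimetres aside while the robot is not near it.
It also fails if it takes over 210 s, if anything falls off the work surface, if the arm or the gripper's body presses on something with over 40 N, if the wrist force passes 120 N, or if a joint passes its speed limit or range.

## Working session

There is one attempt and no reset: what is moved stays moved. The work goes in short steps, Python scripts to look and compute and a shell command to move; the robot and the scene stay as the last step left them, time stands still between calls to the robot, and variables do not carry over. Pictures are saved under pics/ and viewed, at most 14 in all, crops included, and the job is handed in when it is done.

```bash
ls; mkdir -p pics; python3 - <<'E'
from workcell import env
import cv2
for n in("scene","top"):
    cv2.imwrite(f"pics/{n}0.png",env.grab_frame(n)); m=env.camera_model(n); print({k:(v if k!='T' else v) for k,v in m.items()})
print(env.state())
E
```

```text
drive.py
pics
workcell.py
{'fx': 522.2643697965336, 'fy': 522.2643697965336, 'cx': 272.1039830779122, 'cy': 203.5636726751717, 'T': array([[ 8.63470262e-01,  2.93497465e-01, -4.10217435e-01,
        -5.68354673e+01],
       [-5.03914306e-01,  4.66275671e-01, -7.27088283e-01,
        -1.01619473e+03],
       [-2.21241583e-02,  8.34533544e-01,  5.50512747e-01,
         8.63638884e+02],
       [ 0.00000000e+00,  0.00000000e+00,  0.00000000e+00,
         1.00000000e+00]])}
{'fx': 447.98077268460895, 'fy': 447.98077268460895, 'cx': 282.5147365989216, 'cy': 209.2448535863546, 'T': array([[-9.90168756e-03,  9.88384396e-01, -1.51651714e-01,
         3.40153636e+02],
       [-9.99938682e-01, -9.03496845e-03,  6.40321532e-03,
        -2.23026676e+01],
       [ 4.95866966e-03,  1.51705817e-01,  9.88413252e-01,
         1.29656935e+03],
       [ 0.00000000e+00,  0.00000000e+00,  0.00000000e+00,
         1.00000000e+00]])}
{'time_s': 0.1, 'qpos': array([-7.17907715e+01,  1.83468677e+01,  8.96999809e+01, -8.20526796e-04,
        7.20442873e+01, -1.14536868e+00]), 'qvel': array([ 0.00450714, -0.05113743, -0.17198492,  0.07646768,  0.08513734,
        0.07389083]), 'effort': array([ 6.69125857e-04, -4.13331234e+01, -2.32507002e+01,  7.29701528e-02,
        4.22407512e-02, -5.17898309e-05]), 'ee_pos': array([ 190.42051245, -542.06624591,  213.21166459]), 'ee_rot': array([-1.79908867e+02, -1.04172096e-03,  1.93548499e+01]), 'force': array([ 0.58604857,  0.27262399, -0.37369332]), 'torque': array([ 0.00677408, -0.0137665 , -0.02751506]), 'gripper_force': 0.0, 'gripper_width': 91.59325224957072}
```

View pics/scene0.png

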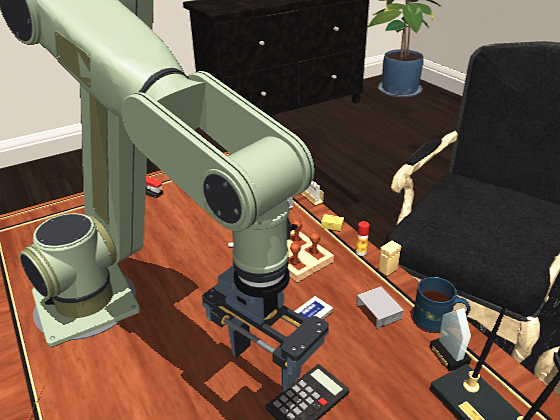

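View pics/top0.png

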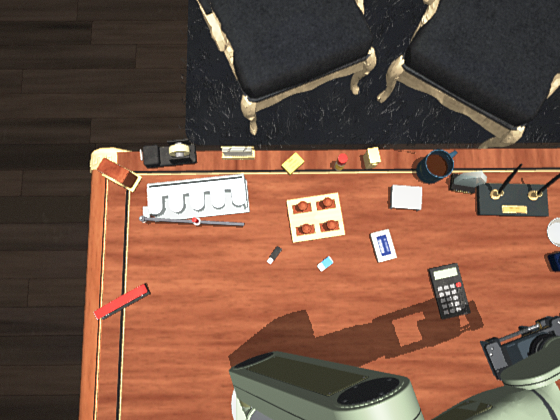

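Top view: rack at (197,197) with its keeper and handle at (196,221), four stamps in the tray at (316,218), ink pad at (383,246), dock at (406,196). I'll zoom in and segment these by colour.

```bash
cat > h.py <<'E'
from workcell import env
import cv2, numpy as np
def ray(n,uv):
    m=env.camera_model(n); T=m["T"]
    d=np.array([(uv[0]-m["cx"])/m["fx"],-(uv[1]-m["cy"])/m["fy"],-1.]); return T[:3,3],T[:3,:3]@d
def px(n,uv,z):
    o,d=ray(n,uv); return (o+d*(z-o[2])/d[2]).round(1)
def proj(n,p):
    m=env.camera_model(n); T=m["T"]; c=T[:3,:3].T@(np.array(p,float)-T[:3,3])
    return np.array([m["cx"]+m["fx"]*c[0]/-c[2], m["cy"]-m["fy"]*c[1]/-c[2]])
E
python3 - <<'E'
from h import *
im=cv2.imread("pics/top0.png")
a=cv2.resize(im[140:280,130:260],None,fx=4,fy=4,interpolation=cv2.INTER_CUBIC); b=cv2.resize(im[140:280,260:450],None,fx=4,fy=4,interpolation=cv2.INTER_CUBIC)
cv2.imwrite("pics/a.png",a);cv2.imwrite("pics/b.png",b)
E
```

```text
(no output)
```

View pics/a.png

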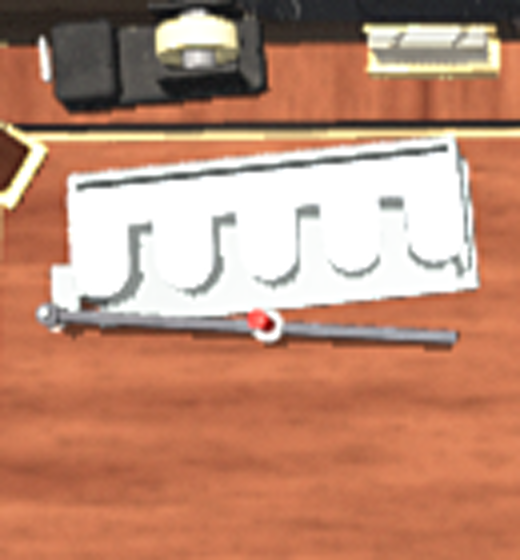

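View pics/b.png

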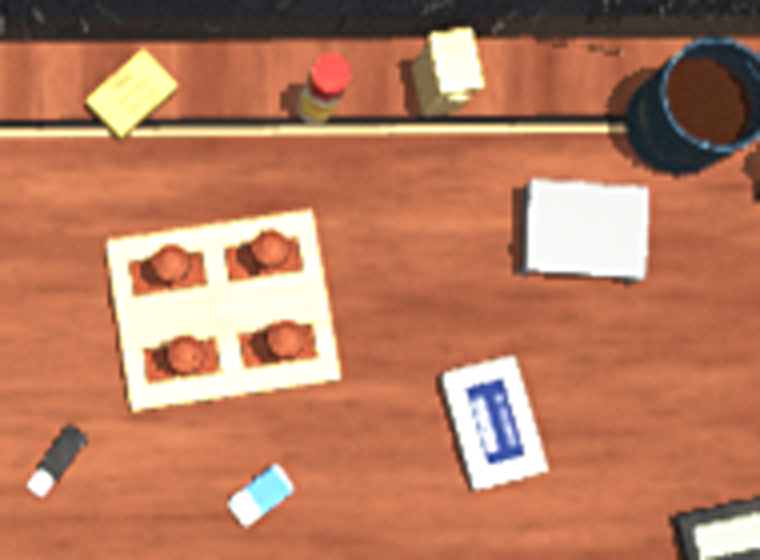

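Zoomed: the keeper is slightly ajar, with the hinge near (142,218), and the rack is turned a few degrees. All four pockets hold stamps, and the pad lies at (383,246) below the dock. Next I compute the poses.

```bash
cat >> h.py <<'E'
def rect(mask,n,z,roi,name=""):
    x0,y0,x1,y1=roi; k=np.zeros_like(mask); k[y0:y1,x0:x1]=mask[y0:y1,x0:x1]
    c=max(cv2.findContours(k,cv2.RETR_EXTERNAL,cv2.CHAIN_APPROX_NONE)[0],key=cv2.contourArea)
    P=np.array([px(n,p[0],z)[:2] for p in c],np.float32)
    (x,y),(w,h),a=cv2.minAreaRect(P); b=cv2.boxPoints(((x,y),(w,h),a)); 
    print(name,"ctr",round(x,1),round(y,1),"size(+~3)",round(w,1),round(h,1),"ang",round(a,1)); return (x,y),(w,h),a
E
python3 - <<'E'
from h import *
im=cv2.imread("pics/top0.png"); hsv=cv2.cvtColor(im,cv2.COLOR_BGR2HSV); H,S,V=cv2.split(hsv)
white=((S<40)&(V>200)).astype(np.uint8); cream=((S<90)&(V>200)).astype(np.uint8)
rect(cream,"top",22,(283,188,350,248),"tray")
rect(white,"top",30,(385,180,428,213),"dock")
lo=((S<110)&(V>120)).astype(np.uint8)
rect(white|((H>95)&(H<130)&(S>60)).astype(np.uint8),"top",16,(365,225,405,266),"pad")
f=lambda u,v:(130+(u+.5)/4-.5,140+(v+.5)/4-.5)
for q,z,l in [((72,178),75,"backL"),((455,138),75,"backR"),((195,290),75,"nose58"),((275,283),75,"nose0"),((352,275),75,"nose-58"),((48,313),89,"hinge"),((458,338),83,"barend"),((260,321),131,"handle top")]:
    print(l,px("top",f(*q),z))
# knobs: reddish saturated in tray
f=lambda u,v:(260+(u+.5)/4-.5,140+(v+.5)/4-.5)
for q in [(172,263),(272,249),(186,353),(287,340)]: print("knob",px("top",f(*q),70))
E
```

```text
tray ctr 512.6 -124.3 size(+~3) 123.0 150.3 ang 7.9
dock ctr 567.6 -387.5 size(+~3) 84.6 65.1 ang 84.9
pad ctr 430.3 -317.5 size(+~3) 85.2 54.0 ang 13.7
backL [601.6 343.9  75. ]
backR [627.7  78.   75. ]
nose58 [522.2 256.5  75. ]
nose0 [526.5 201.6  75. ]
nose-58 [531.6 148.7  75. ]
hinge [505.2 352.6  89. ]
barend [486.3  74.9  83. ]
handle top [492.9 200.7 131. ]
knob [538.7 -86.1  70. ]
knob [ 547.9 -155.8   70. ]
knob [475.9 -94.7  70. ]
knob [ 484.2 -164.5   70. ]
```

```bash
python3 - <<'E'
from h import *
im=cv2.imread("pics/top0.png")[170:230,138:254]
a=cv2.resize(im,None,fx=6.8,fy=6.8,interpolation=cv2.INTER_CUBIC).astype(float)
a=np.clip((a-140)/115,0,1)**2*255
cv2.imwrite("pics/a2.png",a.astype(np.uint8))
E
```

```text
(no output)
```

View pics/a2.png

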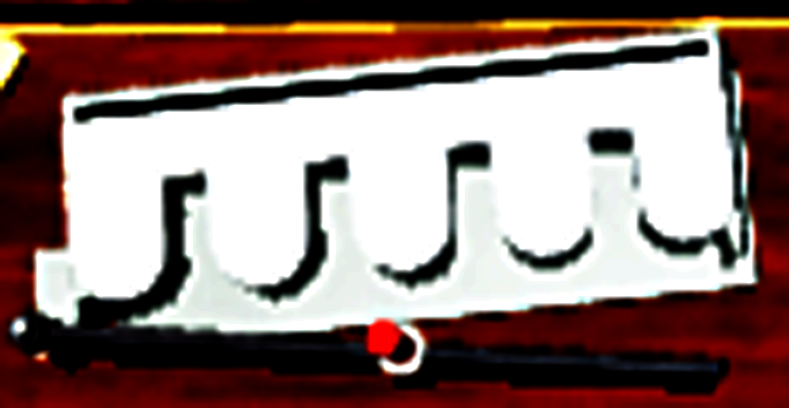

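Contrast view: slot ends at crop points (184,175), (326,157), (469,144) and (611,129). The hinge is at (25,333) and the handle's red top at (382,338).

```bash
python3 - <<'E'
from h import *
f=lambda u,v:(138+(u+.5)/6.8-.5,170+(v+.5)/6.8-.5)
S=[(611,129),(469.5,144),(326.5,157),(184,175)]; Y=[-87,-29,29,87]
P=np.array([px("top",f(*s),75)[:2] for s in S]); print(P)
# rigid fit
L=np.array([[10,y] for y in Y],float); Lc=L-L.mean(0); Pc=P-P.mean(0)
ang=np.arctan2((Lc[:,0]*Pc[:,1]-Lc[:,1]*Pc[:,0]).sum(),(Lc*Pc).sum())
R=np.array([[np.cos(ang),-np.sin(ang)],[np.sin(ang),np.cos(ang)]]); t=P.mean(0)-R@L.mean(0)
print("yaw",np.degrees(ang),"origin",t,"hinge pred",R@[-50,150]+t)
for n,q in (("backL",(49,138)),("backR",(49,-138)),("nose",(-39,0)),("nose",(-39,58)),("fc",(-49,-138))):
    w=R@np.array(q,float)+t
    for z in (0,75): print(n,q,z,(proj("top",[*w,z])-[138,170])*6.8)
for z in (131,): print("handle",px("top",f(383,336),z)); 
print("hinge",px("top",f(25,333),89),"barend",px("top",f(728,372),83))
E
```

```text
[[587.1 122.2]
 [581.4 179.8]
 [576.5 238. ]
 [569.6 295.7]]
yaw 5.664516533287097 origin [568.69883112 207.9379651 ] hinge pred [504.13746328 352.27032386]
backL (49, 138) 0 [101.89833976 127.01530774]
backL (49, 138) 75 [50.3635368  90.84923003]
backR (49, -138) 0 [736.58079123  60.02974603]
backR (49, -138) 75 [722.90100407  20.06428014]
nose (-39, 0) 0 [436.49294147 292.95707531]
nose (-39, 0) 75 [404.61740718 266.45267664]
nose (-39, 58) 0 [301.65885464 307.37821445]
nose (-39, 58) 75 [261.64807509 281.71390185]
fc (-49, -138) 0 [758.54612168 281.59024542]
fc (-49, -138) 75 [746.02056996 254.43512537]
handle [495.3 202.7 131. ]
hinge [503.4 353.5  89. ] barend [485.8  73.5  83. ]
```

```bash
cat >> h.py <<'E'
from scipy.spatial.transform import Rotation as Ro
def plan(x,y,z,yaw,n):
    "n equal rows from the measured pose to x,y,z,yaw (tool down)"
    s=env.state(); R=Ro.from_euler('xyz',s["ee_rot"],degrees=True)
    dy=(yaw-s["ee_rot"][2]+180)%360-180; rz=-dy/n
    M=sum((R*Ro.from_euler('z',k*rz,degrees=True)).as_matrix() for k in range(n))
    d=np.linalg.solve(M,np.array([x,y,z])-s["ee_pos"])
    print(f"{n} rows of: {d[0]:.1f} {d[1]:.1f} {d[2]:.1f} 0 0 {rz:.2f}")
E
python3 - <<'E'
from h import *
plan(494.3,203.4,210,37,16)
plan(494.3,203.4,210,37,24)
E
```

```text
16 rows of: 38.6 -32.6 0.3 0 0 -1.10
24 rows of: 25.8 -21.7 0.2 0 0 -0.74
```

```bash
A="";
python3 drive.py '38.6 -32.6 0.3 0 0 -1.1;38.6 -32.6 0.3 0 0 -1.1;38.6 -32.6 0.3 0 0 -1.1;38.6 -32.6 0.3 0 0 -1.1;38.6 -32.6 0.3 0 0 -1.1;38.6 -32.6 0.3 0 0 -1.1;38.6 -32.6 0.3 0 0 -1.1;38.6 -32.6 0.3 0 0 -1.1' 50
python3 drive.py '38.6 -32.6 0.3 0 0 -1.1;38.6 -32.6 0.3 0 0 -1.1;38.6 -32.6 0.3 0 0 -1.1;38.6 -32.6 0.3 0 0 -1.1;38.6 -32.6 0.3 0 0 -1.1;38.6 -32.6 0.3 0 0 -1.1;38.6 -32.6 0.3 0 0 -1.1;38.6 -32.6 0.3 0 0 -1.1'
python3 drive.py '0 0 0 0 0 0;0 0 0 0 0 0'
python3 -c "
from h import *
plan(494.3,203.4,97,37,4)
cv2.imwrite('pics/s1.png',env.grab_frame('scene'))"
```

```text
time_s: 0.9
ee_pos: [369.8, -183.3, 211.5]
ee_rot: [180.0, -0.0, 28.2]
force: [1.9, -0.5, 0.3]
gripper_width: 49.6
gripper_force: 0.0
time_s: 1.7
ee_pos: [491.8, 197.3, 208.8]
ee_rot: [180.0, 0.0, 37.0]
force: [1.3, -0.3, 0.9]
gripper_width: 49.5
gripper_force: 0.0
time_s: 1.9
ee_pos: [491.3, 195.8, 208.4]
ee_rot: [-180.0, 0.1, 37.1]
force: [-0.3, 0.1, 0.7]
gripper_width: 50.4
gripper_force: 0.0
4 rows of: 1.8 -1.1 27.8 0 0 0.02
```

View pics/s1.png

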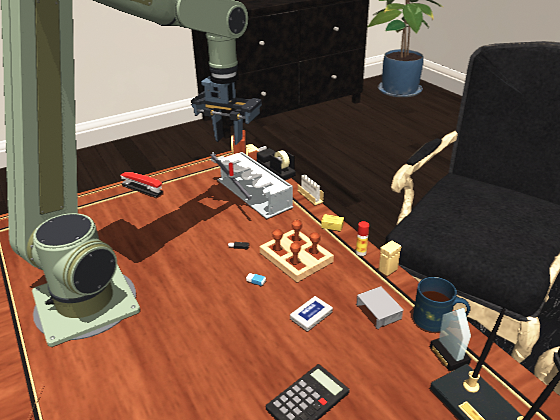

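The scene view shows all four stamps, the pad at (311,313), the dock at (380,303) and the handle at (231,170). Handle estimates agree to about 1 mm, so I descend around the post.

```bash
python3 drive.py '1.8 -1.1 27.8 0 0 0;1.8 -1.1 27.8 0 0 0;1.8 -1.1 27.8 0 0 0;1.8 -1.1 27.8 0 0 0;0 0 0 0 0 0;0 0 0 0 0 0'
python3 drive.py '0 0 0 0 0 0;0 0 0 0 0 0;0 0 0 0 0 0;0 0 0 0 0 0;0 0 0 0 0 0' 5 12
python3 - <<'E'
from h import *
s=env.state(); p=s["ee_pos"]; R=Ro.from_euler('xyz',s["ee_rot"],degrees=True)
h=np.array([504,352.7]); v=p[:2]-h; r=np.hypot(*v); a0=np.degrees(np.arctan2(v[1],v[0]))
print("radius",r,"ang",a0)
q=p.copy(); q[:2]=p[:2]
for a in np.linspace(a0,-84.4-107.5,17)[1:]:
    w=np.array([*(h+150*np.array([np.cos(np.radians(a)),np.sin(np.radians(a))])),p[2]])
    print((R.inv().apply(w-q)).round(1),w.round()); q=w
E
```

```text
time_s: 2.55
ee_pos: [495.0, 201.8, 98.5]
ee_rot: [180.0, 0.0, 36.9]
force: [-0.1, -1.0, 0.1]
gripper_width: 50.2
gripper_force: 0.0
time_s: 3.05
ee_pos: [495.0, 203.4, 98.3]
ee_rot: [-180.0, -0.1, 36.9]
force: [-0.6, 5.7, -0.1]
gripper_width: 12.9
gripper_force: 2.4
radius 149.59383888143145 ang -93.43112863323384
[-12.  -10.8  -0. ] [479. 205.  98.]
[-10.4 -12.3  -0. ] [463. 208.  98.]
[ -9.1 -13.3  -0. ] [448. 214.  98.]
[ -7.6 -14.2  -0. ] [433. 220.  98.]
[ -6.  -14.9  -0. ] [420. 229.  98.]
[ -4.4 -15.5  -0. ] [407. 238.  98.]
[ -2.7 -15.9   0. ] [395. 249.  98.]
[ -1.  -16.1   0. ] [385. 262.  98.]
[  0.8 -16.1   0. ] [376. 275.  98.]
[  2.5 -15.9   0. ] [368. 289.  98.]
[  4.2 -15.6   0. ] [362. 304.  98.]
[  5.8 -15.    0. ] [358. 320.  98.]
[  7.4 -14.3   0. ] [355. 336.  98.]
[  8.9 -13.4   0. ] [354. 352.  98.]
[ 10.3 -12.4   0. ] [355. 368.  98.]
[ 11.5 -11.2   0. ] [357. 384.  98.]
```

```bash
python3 drive.py '-12 -10.8 0 0 0 0;-10.4 -12.3 0 0 0 0;-9.1 -13.3 0 0 0 0;-7.6 -14.2 0 0 0 0;-6 -14.9 0 0 0 0;-4.4 -15.5 0 0 0 0;-2.7 -15.9 0 0 0 0;-1 -16.1 0 0 0 0' - 12
python3 drive.py '0.8 -16.1 0 0 0 0;2.5 -15.9 0 0 0 0;4.2 -15.6 0 0 0 0;5.8 -15 0 0 0 0;7.4 -14.3 0 0 0 0;8.9 -13.4 0 0 0 0;10.3 -12.4 0 0 0 0;11.5 -11.2 0 0 0 0'
python3 drive.py '0 0 0 0 0 0;0 0 0 0 0 0'
```

```text
time_s: 3.85
ee_pos: [382.7, 262.2, 97.8]
ee_rot: [-180.0, 0.0, 37.0]
force: [0.5, -1.5, 0.8]
gripper_width: 12.0
gripper_force: 12.0
time_s: 4.65
ee_pos: [356.7, 384.5, 97.7]
ee_rot: [-180.0, 0.0, 37.0]
force: [0.3, -1.6, -0.4]
gripper_width: 12.5
gripper_force: 12.0
time_s: 4.85
ee_pos: [356.7, 384.0, 97.7]
ee_rot: [-179.9, 0.0, 37.0]
force: [-3.2, 0.6, 0.7]
gripper_width: 12.4
gripper_force: 12.0
```

```bash
python3 drive.py '0 0 0 0 0 0;0 0 0 0 0 0;0 0 0 0 0 0' 45
python3 drive.py '0 0 -25 0 0 0;0 0 -25 0 0 0;0 0 -25 0 0 0;0 0 -25 0 0 0'
python3 -c "
from h import *
plan(476,-94.3,150,7.7,16)"
```

```text
time_s: 5.15
ee_pos: [357.6, 382.9, 98.2]
ee_rot: [180.0, -0.1, 36.9]
force: [0.8, 0.2, 0.0]
gripper_width: 33.6
gripper_force: 0.0
time_s: 5.55
ee_pos: [357.4, 382.8, 199.1]
ee_rot: [180.0, -0.0, 36.9]
force: [-0.6, -0.3, 0.3]
gripper_width: 45.4
gripper_force: 0.0
16 rows of: -5.0 30.7 3.1 0 0 1.83
```

```bash
python3 drive.py '-5 30.7 3.1 0 0 1.83;-5 30.7 3.1 0 0 1.83;-5 30.7 3.1 0 0 1.83;-5 30.7 3.1 0 0 1.83;-5 30.7 3.1 0 0 1.83;-5 30.7 3.1 0 0 1.83;-5 30.7 3.1 0 0 1.83;-5 30.7 3.1 0 0 1.83'
python3 drive.py '-5 30.7 3.1 0 0 1.83;-5 30.7 3.1 0 0 1.83;-5 30.7 3.1 0 0 1.83;-5 30.7 3.1 0 0 1.83;-5 30.7 3.1 0 0 1.83;-5 30.7 3.1 0 0 1.83;-5 30.7 3.1 0 0 1.83;-5 30.7 3.1 0 0 1.83'
python3 drive.py '0 0 0 0 0 0;0 0 0 0 0 0'
python3 - <<'E'
from h import *
plan(476,-94.3,62,7.7,4)
im=env.grab_frame('top'); im2=env.grab_frame('scene')
c=cv2.resize(im[140:280,270:450],None,fx=3,fy=3,interpolation=cv2.INTER_CUBIC)
d=cv2.resize(im2[210:350,245:425],None,fx=3,fy=3,interpolation=cv2.INTER_CUBIC)
cv2.imwrite('pics/c.png',np.vstack([c,d])[:, :][::1])
im=cv2.imread('pics/c.png'); cv2.imwrite('pics/c.png',cv2.resize(im,None,fx=.71,fy=.71))
E
```

```text
time_s: 6.35
ee_pos: [447.8, 150.4, 173.3]
ee_rot: [180.0, -0.1, 22.2]
force: [-0.3, -0.1, 0.2]
gripper_width: 45.0
gripper_force: 0.0
time_s: 7.15
ee_pos: [476.0, -96.2, 148.5]
ee_rot: [180.0, -0.0, 7.6]
force: [0.0, -0.7, 0.7]
gripper_width: 45.1
gripper_force: 0.0
time_s: 7.35
ee_pos: [475.8, -95.0, 148.4]
ee_rot: [-180.0, -0.0, 7.6]
force: [-0.1, 1.0, -0.3]
gripper_width: 45.0
gripper_force: 0.0
4 rows of: 0.1 -0.2 21.6 0 0 -0.03
```

View pics/c.png

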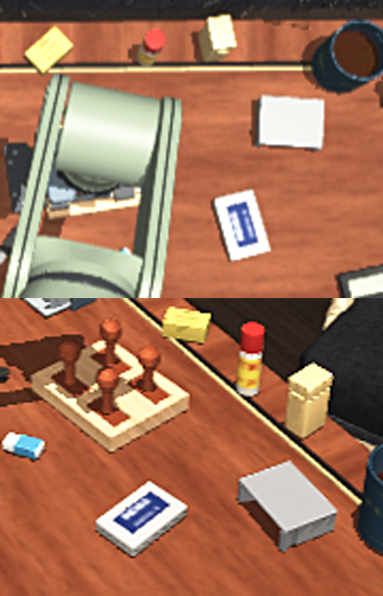

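The scene crop shows the dock's mouth facing the robot and the pad and stamps undisturbed. The gripper hangs over the tray, so I descend on the first stamp.

```bash
python3 drive.py '0 0 21.6 0 0 0;0 0 21.6 0 0 0;0 0 21.6 0 0 0;0 0 21.6 0 0 0;0 0 0 0 0 0;0 0 0 0 0 0'
python3 drive.py '0 0 0 0 0 0;0 0 0 0 0 0;0 0 0 0 0 0;0 0 0 0 0 0;0 0 0 0 0 0' 15 25
python3 drive.py '0 0 -10 0 0 0;0 0 -10 0 0 0;0 0 -20 0 0 0;0 0 -20 0 0 0;0 0 -20 0 0 0;0 0 -10 0 0 0'
python3 - <<'E'
from h import *
cv2.imwrite('pics/d.png',cv2.resize(env.grab_frame('scene')[150:310,200:360],None,fx=3,fy=3,interpolation=cv2.INTER_CUBIC))
s=env.state()
c,n=np.cos(np.radians(5.6)),np.sin(np.radians(5.6)); 
for k,y in enumerate((-87,-29,29,87)):
    for x in (-80,0): print(k,x,(568.5+c*x-n*y).round(1),(208.3+n*x+c*y).round(1))
plan(497.4,114.1,152,95.6,12)
E
```

```text
time_s: 8.05
ee_pos: [476.3, -93.7, 62.4]
ee_rot: [180.0, -0.0, 7.8]
force: [0.2, -1.0, 0.8]
gripper_width: 44.8
gripper_force: 0.0
time_s: 8.55
ee_pos: [476.7, -94.3, 62.9]
ee_rot: [180.0, -0.1, 7.6]
force: [-0.5, 2.7, 5.5]
gripper_width: 25.0
gripper_force: 25.0
time_s: 9.15
ee_pos: [476.9, -94.8, 154.2]
ee_rot: [179.9, -0.2, 7.7]
force: [-0.2, 0.2, -1.1]
gripper_width: 25.2
gripper_force: 25.0
0 -80 497.4 113.9
0 0 577.0 121.7
1 -80 491.7 171.6
1 0 571.3 179.4
2 -80 486.1 229.4
2 0 565.7 237.2
3 -80 480.4 287.1
3 0 560.0 294.9
12 rows of: 15.5 -11.5 0.2 0 0 -7.33
```

View pics/d.png

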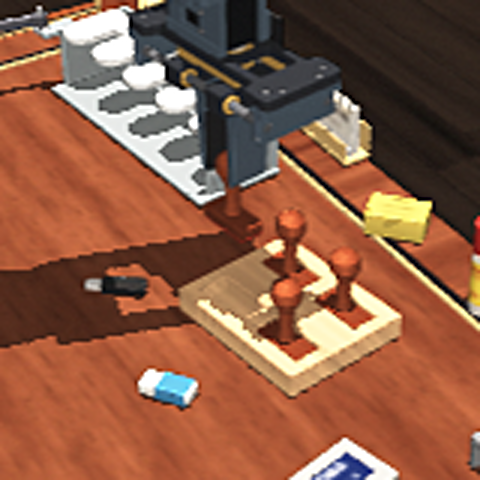

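Stamp held upright, with three left in the tray. I carry it to the front of slot 0.

```bash
python3 drive.py '15.5 -11.5 0.2 0 0 -7.33;15.5 -11.5 0.2 0 0 -7.33;15.5 -11.5 0.2 0 0 -7.33;15.5 -11.5 0.2 0 0 -7.33;15.5 -11.5 0.2 0 0 -7.33;15.5 -11.5 0.2 0 0 -7.33' - 30
python3 drive.py '15.5 -11.5 0.2 0 0 -7.33;15.5 -11.5 0.2 0 0 -7.33;15.5 -11.5 0.2 0 0 -7.33;15.5 -11.5 0.2 0 0 -7.33;15.5 -11.5 0.2 0 0 -7.33;15.5 -11.5 0.2 0 0 -7.33;0 0 0 0 0 0;0 0 0 0 0 0'
python3 -c "
from h import *
plan(497.4,113.9,96,95.6,3)"
```

```text
time_s: 9.8
ee_pos: [528.0, 6.5, 150.0]
ee_rot: [-180.0, 0.1, 51.9]
force: [0.1, 0.0, -1.2]
gripper_width: 25.0
gripper_force: 30.0
time_s: 10.6
ee_pos: [495.8, 114.1, 149.2]
ee_rot: [-180.0, 0.0, 95.6]
force: [0.9, 0.6, -0.9]
gripper_width: 24.8
gripper_force: 30.0
3 rows of: -0.1 0.5 17.7 0 0 -0.01
```

```bash
python3 drive.py '0 0.5 18 0 0 0;0 0.5 18 0 0 0;0 0.5 18 0 0 0;0 0 0 0 0 0;0 0 0 0 0 0'
python3 - <<'E'
from h import *
plan(577,121.7,96,95.6,8)
cv2.imwrite('pics/e.png',cv2.resize(env.grab_frame('scene')[130:250,180:330],None,fx=4,fy=4,interpolation=cv2.INTER_CUBIC))
E
```

```text
time_s: 11.1
ee_pos: [497.8, 113.8, 95.6]
ee_rot: [-180.0, 0.0, 95.5]
force: [-0.2, 0.3, -1.6]
gripper_width: 25.0
gripper_force: 30.0
8 rows of: 0.0 9.9 -0.1 0 0 -0.01
```

View pics/e.png

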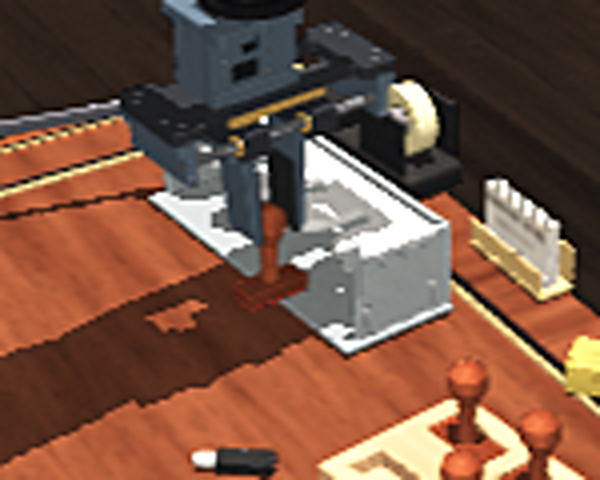

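Stamp upright in front of slot 0, foot below rail level. I slide it in gently.

```bash
python3 drive.py '0 10 0 0 0 0;0 10 0 0 0 0;0 10 0 0 0 0;0 10 0 0 0 0'
python3 drive.py '0 10 0 0 0 0;0 10 0 0 0 0;0 10 0 0 0 0;0 9 0 0 0 0;0 0 0 0 0 0;0 0 0 0 0 0'
python3 drive.py '0 0 5 0 0 0;0 0 5 0 0 0;0 0 4 0 0 0;0 0 3 0 0 0;0 0 0 0 0 0;0 0 0 0 0 0'
```

```text
time_s: 11.55
ee_pos: [538.6, 118.5, 95.9]
ee_rot: [179.9, 0.0, 95.6]
force: [0.4, -0.1, -1.8]
gripper_width: 24.7
gripper_force: 30.0
time_s: 12.15
ee_pos: [575.8, 122.1, 95.3]
ee_rot: [-179.9, 0.0, 95.6]
force: [-0.5, 0.5, -1.7]
gripper_width: 24.6
gripper_force: 30.0
time_s: 12.75
ee_pos: [576.0, 123.0, 78.7]
ee_rot: [180.0, -0.1, 95.6]
force: [-0.6, 4.5, 0.3]
gripper_width: 25.1
gripper_force: 30.0
```

```bash
python3 drive.py '0 0 0 0 0 0;0 0 0 0 0 0;0 0 0 0 0 0;0 0 0 0 0 0' 45
python3 drive.py '0 0 -10 0 0 0;0 0 -20 0 0 0;0 0 -20 0 0 0;0 0 -20 0 0 0;0 0 0 0 0 0'
python3 - <<'E'
from h import *
plan(484.9,-163.9,150,7.7,12)
cv2.imwrite('pics/f.png',cv2.resize(env.grab_frame('scene')[130:250,180:330],None,fx=4,fy=4,interpolation=cv2.INTER_CUBIC))
E
```

```text
time_s: 13.15
ee_pos: [576.0, 121.7, 78.5]
ee_rot: [-180.0, 0.0, 95.6]
force: [0.2, 0.1, -0.3]
gripper_width: 44.8
gripper_force: 0.0
time_s: 13.65
ee_pos: [578.1, 122.5, 152.1]
ee_rot: [179.6, -0.0, 95.6]
force: [-0.3, -0.6, -0.4]
gripper_width: 44.8
gripper_force: 0.0
12 rows of: -26.6 7.9 0.1 0 0 7.33
```

View pics/f.png

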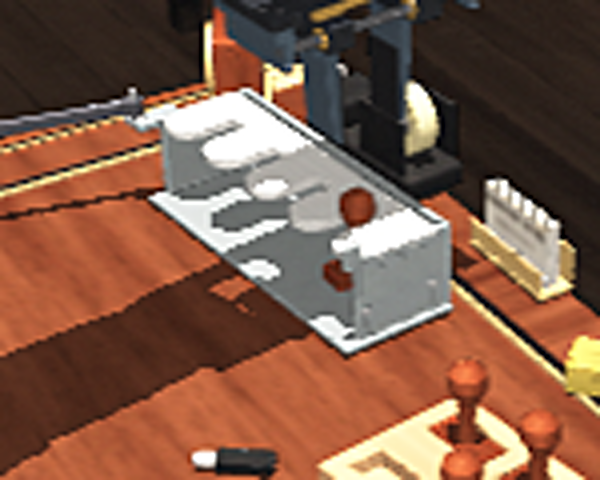

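Stamp 1 hangs properly in slot 0. On to the second.

```bash
python3 drive.py '-26.6 7.9 0.1 0 0 7.33;-26.6 7.9 0.1 0 0 7.33;-26.6 7.9 0.1 0 0 7.33;-26.6 7.9 0.1 0 0 7.33;-26.6 7.9 0.1 0 0 7.33;-26.6 7.9 0.1 0 0 7.33'
python3 drive.py '-26.6 7.9 0.1 0 0 7.33;-26.6 7.9 0.1 0 0 7.33;-26.6 7.9 0.1 0 0 7.33;-26.6 7.9 0.1 0 0 7.33;-26.6 7.9 0.1 0 0 7.33;-26.6 7.9 0.1 0 0 7.33;0 0 0 0 0 0;0 0 0 0 0 0'
python3 -c "
from h import *
plan(484.9,-163.9,60.5,7.7,4)"
```

```text
time_s: 14.3
ee_pos: [586.3, -41.2, 146.5]
ee_rot: [-179.9, 0.1, 51.4]
force: [-0.1, 0.3, -0.4]
gripper_width: 45.2
gripper_force: 0.0
time_s: 15.1
ee_pos: [481.6, -164.3, 146.7]
ee_rot: [-180.0, 0.0, 7.7]
force: [0.2, 0.3, -0.0]
gripper_width: 45.2
gripper_force: 0.0
4 rows of: 0.8 0.0 21.6 0 0 -0.01
```

```bash
python3 drive.py '0.8 0 21.6 0 0 0;0.8 0 21.6 0 0 0;0.8 0 21.6 0 0 0;0.8 0 21.6 0 0 0;0 0 0 0 0 0;0 0 0 0 0 0'
python3 drive.py '0 0 0 0 0 0;0 0 0 0 0 0;0 0 0 0 0 0;0 0 0 0 0 0;0 0 0 0 0 0' 15 30
python3 drive.py '0 0 -10 0 0 0;0 0 -15 0 0 0;0 0 -20 0 0 0;0 0 -20 0 0 0;0 0 -20 0 0 0;0 0 -20 0 0 0'
python3 -c "
from h import *
plan(491.7,171.9,165,95.6,14)"
```

```text
time_s: 15.7
ee_pos: [485.9, -163.4, 60.8]
ee_rot: [-180.0, 0.0, 7.8]
force: [0.6, 0.8, -0.1]
gripper_width: 45.0
gripper_force: 0.0
time_s: 16.2
ee_pos: [485.9, -163.8, 61.9]
ee_rot: [180.0, -0.1, 7.7]
force: [0.1, 2.5, 6.2]
gripper_width: 24.9
gripper_force: 30.0
time_s: 16.8
ee_pos: [484.9, -164.0, 167.1]
ee_rot: [180.0, 0.0, 7.7]
force: [0.4, -0.0, -0.0]
gripper_width: 24.8
gripper_force: 30.0
14 rows of: 20.2 -17.2 0.1 0 0 -6.28
```

```bash
python3 drive.py '20.2 -17.2 0.1 0 0 -6.28;20.2 -17.2 0.1 0 0 -6.28;20.2 -17.2 0.1 0 0 -6.28;20.2 -17.2 0.1 0 0 -6.28;20.2 -17.2 0.1 0 0 -6.28;20.2 -17.2 0.1 0 0 -6.28;20.2 -17.2 0.1 0 0 -6.28'
python3 drive.py '20.2 -17.2 0.1 0 0 -6.28;20.2 -17.2 0.1 0 0 -6.28;20.2 -17.2 0.1 0 0 -6.28;20.2 -17.2 0.1 0 0 -6.28;20.2 -17.2 0.1 0 0 -6.28;20.2 -17.2 0.1 0 0 -6.28;20.2 -17.2 0.1 0 0 -6.28;0 0 0 0 0 0'
python3 -c "
from h import *
plan(491.7,171.9,95,95.6,4)"
```

```text
time_s: 17.5
ee_pos: [556.6, 3.7, 165.4]
ee_rot: [180.0, 0.0, 51.9]
force: [-0.7, 0.1, -1.9]
gripper_width: 25.1
gripper_force: 30.0
time_s: 18.3
ee_pos: [489.6, 173.8, 164.8]
ee_rot: [-179.9, -0.0, 95.8]
force: [0.4, -1.0, -1.1]
gripper_width: 24.8
gripper_force: 30.0
4 rows of: -0.5 0.5 17.4 0 0 0.06
```

```bash
python3 drive.py '-0.3 0.5 17.4 0 0 0;-0.3 0.5 17.4 0 0 0;-0.3 0.5 17.4 0 0 0;-0.3 0.5 17.4 0 0 0;0 0 0 0 0 0;0 0 0 0 0 0'
python3 -c "
from h import *
plan(571.3,180.2,95,95.6,8)"
```

```text
time_s: 18.9
ee_pos: [494.2, 170.9, 95.3]
ee_rot: [180.0, 0.0, 95.5]
force: [0.5, -0.6, 0.1]
gripper_width: 24.7
gripper_force: 30.0
8 rows of: 0.2 9.7 0.0 0 0 -0.01
```

```bash
python3 drive.py '0.4 9.7 0 0 0 0;0.4 9.7 0 0 0 0;0.2 9.7 0 0 0 0;0.2 9.7 0 0 0 0'
python3 drive.py '0.2 9.7 0 0 0 0;0.2 9.7 0 0 0 0;0 9.7 0 0 0 0;0 9.7 0 0 0 0;0 0 0 0 0 0;0 0 0 0 0 0'
python3 drive.py '0 0 5 0 0 0;0 0 5 0 0 0;0 0 4 0 0 0;0 0 4 0 0 0;0 0 0 0 0 0;0 0 0 0 0 0'
```

```text
time_s: 19.3
ee_pos: [533.8, 176.5, 95.4]
ee_rot: [179.9, -0.0, 95.6]
force: [0.1, 1.1, 0.1]
gripper_width: 25.2
gripper_force: 30.0
time_s: 19.9
ee_pos: [570.7, 180.4, 94.7]
ee_rot: [-179.9, 0.0, 95.6]
force: [-0.0, -1.3, -0.4]
gripper_width: 24.9
gripper_force: 30.0
time_s: 20.5
ee_pos: [570.7, 180.7, 76.9]
ee_rot: [-180.0, -0.0, 95.6]
force: [-0.3, 1.0, 0.3]
gripper_width: 25.0
gripper_force: 30.0
```

```bash
python3 drive.py '0 0 0 0 0 0;0 0 0 0 0 0;0 0 0 0 0 0;0 0 0 0 0 0' 45
python3 drive.py '0 0 -10 0 0 0;0 0 -20 0 0 0;0 0 -20 0 0 0;0 0 -20 0 0 0;0 0 -5 0 0 0;0 0 0 0 0 0'
python3 - <<'E'
from h import *
plan(539.1,-85.7,155,7.7,12)
cv2.imwrite('pics/g.png',cv2.resize(env.grab_frame('scene')[130:270,180:340],None,fx=3,fy=3,interpolation=cv2.INTER_CUBIC))
E
```

```text
time_s: 20.9
ee_pos: [570.9, 180.4, 76.9]
ee_rot: [180.0, 0.0, 95.6]
force: [0.5, -0.0, -0.9]
gripper_width: 44.8
gripper_force: 0.0
time_s: 21.5
ee_pos: [571.4, 180.6, 153.1]
ee_rot: [179.9, -0.0, 95.6]
force: [-0.8, -0.2, 0.4]
gripper_width: 45.3
gripper_force: 0.0
12 rows of: -21.8 11.5 -0.2 0 0 7.32
```

View pics/g.png

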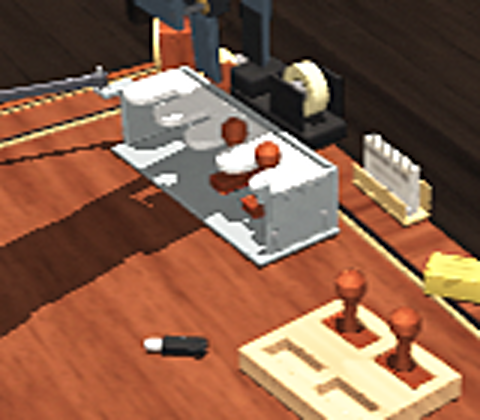

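Both stamps hang in slots 0 and 1. Now the third.

```bash
python3 drive.py '-21.8 11.5 -0.2 0 0 7.32;-21.8 11.5 -0.2 0 0 7.32;-21.8 11.5 -0.2 0 0 7.32;-21.8 11.5 -0.2 0 0 7.32;-21.8 11.5 -0.2 0 0 7.32;-21.8 11.5 -0.2 0 0 7.32'
python3 drive.py '-21.8 11.5 -0.2 0 0 7.32;-21.8 11.5 -0.2 0 0 7.32;-21.8 11.5 -0.2 0 0 7.32;-21.8 11.5 -0.2 0 0 7.32;-21.8 11.5 -0.2 0 0 7.32;-21.8 11.5 -0.2 0 0 7.32;0 0 0 0 0 0;0 0 0 0 0 0'
python3 -c "
from h import *
plan(539.1,-85.7,60.5,7.7,4)"
```

```text
time_s: 22.15
ee_pos: [608.0, 40.0, 151.5]
ee_rot: [-179.9, 0.1, 51.4]
force: [1.1, -0.8, 0.6]
gripper_width: 45.2
gripper_force: 0.0
time_s: 22.95
ee_pos: [538.6, -85.4, 153.6]
ee_rot: [-180.0, 0.1, 7.8]
force: [0.5, -1.1, 0.4]
gripper_width: 45.0
gripper_force: 0.0
4 rows of: 0.1 0.1 23.3 0 0 0.02
```

```bash
python3 drive.py '0.1 0.1 23.3 0 0 0;0.1 0.1 23.3 0 0 0;0.1 0.1 23.3 0 0 0;0.1 0.1 23.3 0 0 0;0 0 0 0 0 0;0 0 0 0 0 0'
python3 drive.py '0 0 0 0 0 0;0 0 0 0 0 0;0 0 0 0 0 0;0 0 0 0 0 0;0 0 0 0 0 0' 15 30
python3 drive.py '0 0 -10 0 0 0;0 0 -15 0 0 0;0 0 -20 0 0 0;0 0 -20 0 0 0;0 0 -20 0 0 0;0 0 -20 0 0 0'
python3 -c "
from h import *
plan(486.1,230,165,95.6,14)"
```

```text
time_s: 23.55
ee_pos: [540.0, -85.2, 61.0]
ee_rot: [-180.0, 0.0, 7.8]
force: [-0.3, -1.2, -0.5]
gripper_width: 45.1
gripper_force: 0.0
time_s: 24.05
ee_pos: [540.1, -85.6, 62.2]
ee_rot: [180.0, -0.1, 7.7]
force: [0.2, 2.4, 5.4]
gripper_width: 24.7
gripper_force: 30.0
time_s: 24.65
ee_pos: [538.9, -86.1, 167.2]
ee_rot: [180.0, 0.0, 7.8]
force: [0.4, 0.2, -0.5]
gripper_width: 24.9
gripper_force: 30.0
14 rows of: 15.9 -19.6 0.1 0 0 -6.27
```

```bash
python3 drive.py '15.9 -19.6 -4 0 0 -6.27;15.9 -19.6 -4 0 0 -6.27;15.9 -19.6 -4 0 0 -6.27;15.9 -19.6 -4 0 0 -6.27;15.9 -19.6 0 0 0 -6.27;15.9 -19.6 0 0 0 -6.27;15.9 -19.6 0 0 0 -6.27'
python3 drive.py '15.9 -19.6 0 0 0 -6.27;15.9 -19.6 0 0 0 -6.27;15.9 -19.6 0 0 0 -6.27;15.9 -19.6 0 0 0 -6.27;15.9 -19.6 0 0 0 -6.27;15.9 -19.6 0 0 0 -6.27;15.9 -19.6 0 0 0 -6.27;0 0 0 0 0 0'
python3 -c "
from h import *
plan(486.1,230.2,95,95.6,5)"
```

```text
time_s: 25.35
ee_pos: [576.6, 83.3, 182.3]
ee_rot: [180.0, 0.0, 51.9]
force: [0.6, 0.0, -0.2]
gripper_width: 24.9
gripper_force: 30.0
time_s: 26.15
ee_pos: [484.5, 230.9, 182.3]
ee_rot: [-179.9, 0.0, 95.7]
force: [0.5, -0.7, -1.3]
gripper_width: 24.8
gripper_force: 30.0
5 rows of: -0.2 0.3 17.5 0 0 0.03
```

```bash
python3 drive.py '-0.1 0.2 17.5 0 0 0;-0.1 0.2 17.5 0 0 0;-0.1 0.2 17.5 0 0 0;0 0.2 17.5 0 0 0;0 0 17.5 0 0 0;0 0 0 0 0 0;0 0 0 0 0 0'
python3 -c "
from h import *
plan(565.7,238,95,95.6,8)"
```

```text
time_s: 26.85
ee_pos: [488.2, 229.2, 94.9]
ee_rot: [180.0, 0.0, 95.5]
force: [1.5, 0.9, -1.0]
gripper_width: 24.6
gripper_force: 30.0
8 rows of: 0.2 9.8 -0.0 0 0 -0.02
```

```bash
python3 drive.py '0.3 9.8 0 0 0 0;0.3 9.8 0 0 0 0;0.2 9.8 0 0 0 0;0.2 9.8 0 0 0 0'
python3 drive.py '0.2 9.8 0 0 0 0;0 9.8 0 0 0 0;0 9.8 0 0 0 0;0 9.8 0 0 0 0;0 0 0 0 0 0;0 0 0 0 0 0'
python3 drive.py '0 0 5 0 0 0;0 0 5 0 0 0;0 0 4 0 0 0;0 0 3.5 0 0 0;0 0 0 0 0 0;0 0 0 0 0 0'
python3 drive.py '0 0 0 0 0 0;0 0 0 0 0 0;0 0 0 0 0 0;0 0 0 0 0 0' 45
python3 drive.py '0 0 -10 0 0 0;0 0 -20 0 0 0;0 0 -20 0 0 0;0 0 -20 0 0 0;0 0 -7 0 0 0;0 0 0 0 0 0'
python3 - <<'E'
from h import *
plan(548.4,-155.2,155,7.7,14)
cv2.imwrite('pics/g2.png',cv2.resize(env.grab_frame('scene')[130:270,180:340],None,fx=3,fy=3,interpolation=cv2.INTER_CUBIC))
E
```

```text
time_s: 27.25
ee_pos: [528.0, 234.6, 95.1]
ee_rot: [179.9, -0.0, 95.5]
force: [-0.7, -1.0, -0.4]
gripper_width: 25.1
gripper_force: 30.0
time_s: 27.85
ee_pos: [565.4, 238.2, 94.4]
ee_rot: [-180.0, 0.0, 95.5]
force: [-0.4, -0.6, -0.3]
gripper_width: 24.8
gripper_force: 30.0
time_s: 28.45
ee_pos: [565.4, 238.9, 77.3]
ee_rot: [180.0, -0.1, 95.5]
force: [-0.8, 2.5, 1.3]
gripper_width: 24.8
gripper_force: 30.0
time_s: 28.85
ee_pos: [565.6, 238.0, 77.0]
ee_rot: [-180.0, 0.0, 95.5]
force: [0.6, -0.1, -0.7]
gripper_width: 45.2
gripper_force: 0.0
time_s: 29.45
ee_pos: [566.2, 238.6, 155.6]
ee_rot: [179.8, -0.0, 95.5]
force: [-0.6, 0.2, -0.4]
gripper_width: 45.0
gripper_force: 0.0
14 rows of: -26.2 16.8 0.0 0 0 6.27
```

View pics/g2.png

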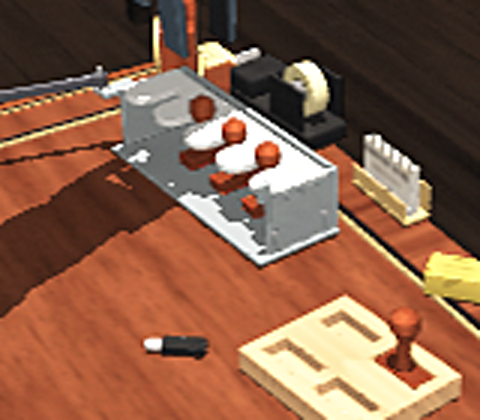

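Three stamps hang in slots 0–2, with one left in the tray.

```bash
python3 drive.py '-26.2 16.8 0 0 0 6.27;-26.2 16.8 0 0 0 6.27;-26.2 16.8 0 0 0 6.27;-26.2 16.8 0 0 0 6.27;-26.2 16.8 0 0 0 6.27;-26.2 16.8 0 0 0 6.27;-26.2 16.8 0 0 0 6.27'
python3 drive.py '-26.2 16.8 0 0 0 6.27;-26.2 16.8 0 0 0 6.27;-26.2 16.8 0 0 0 6.27;-26.2 16.8 0 0 0 6.27;-26.2 16.8 0 0 0 6.27;-26.2 16.8 0 0 0 6.27;-26.2 16.8 0 0 0 6.27;0 0 0 0 0 0'
python3 drive.py '0 0 0 0 0 0'
python3 -c "
from h import *
plan(548.4,-155.2,60.5,7.7,4)"
```

```text
time_s: 30.2
ee_pos: [635.8, 36.4, 152.4]
ee_rot: [-179.9, 0.1, 51.4]
force: [0.3, 1.3, 0.3]
gripper_width: 45.0
gripper_force: 0.0
time_s: 31.0
ee_pos: [544.7, -157.8, 152.9]
ee_rot: [-180.0, 0.3, 7.5]
force: [0.1, -0.5, 0.4]
gripper_width: 44.9
gripper_force: 0.0
time_s: 31.1
ee_pos: [547.4, -156.0, 153.4]
ee_rot: [-179.9, 0.1, 7.7]
force: [0.1, 0.5, -1.6]
gripper_width: 44.8
gripper_force: 0.0
4 rows of: 0.3 -0.1 23.2 0 0 0.01
```

```bash
python3 drive.py '0.2 0 23.2 0 0 0;0.2 0 23.2 0 0 0;0.2 0 23.2 0 0 0;0.2 0 23.2 0 0 0;0 0 0 0 0 0;0 0 0 0 0 0'
python3 drive.py '0 0 0 0 0 0;0 0 0 0 0 0;0 0 0 0 0 0;0 0 0 0 0 0;0 0 0 0 0 0' 15 30
python3 drive.py '0 0 -10 0 0 0;0 0 -15 0 0 0;0 0 -20 0 0 0;0 0 -20 0 0 0;0 0 -20 0 0 0;0 0 -20 0 0 0;0 0 -15 0 0 0'
python3 -c "
from h import *
plan(480.4,287.9,182,95.6,16)"
```

```text
time_s: 31.7
ee_pos: [549.3, -155.0, 61.1]
ee_rot: [-180.0, 0.0, 7.8]
force: [0.7, -0.3, 0.4]
gripper_width: 44.5
gripper_force: 0.0
time_s: 32.2
ee_pos: [549.4, -155.6, 62.5]
ee_rot: [180.0, -0.1, 7.7]
force: [0.1, 3.2, 6.3]
gripper_width: 24.8
gripper_force: 30.0
time_s: 32.9
ee_pos: [548.8, -156.1, 183.0]
ee_rot: [179.9, -0.1, 7.8]
force: [0.1, -0.9, -1.3]
gripper_width: 24.9
gripper_force: 30.0
16 rows of: 20.0 -23.7 0.0 0 0 -5.49
```

```bash
python3 drive.py '20 -23.7 0 0 0 -5.49;20 -23.7 0 0 0 -5.49;20 -23.7 0 0 0 -5.49;20 -23.7 0 0 0 -5.49;20 -23.7 0 0 0 -5.49;20 -23.7 0 0 0 -5.49;20 -23.7 0 0 0 -5.49;20 -23.7 0 0 0 -5.49'
python3 drive.py '20 -23.7 0 0 0 -5.49;20 -23.7 0 0 0 -5.49;20 -23.7 0 0 0 -5.49;20 -23.7 0 0 0 -5.49;20 -23.7 0 0 0 -5.49;20 -23.7 0 0 0 -5.49;20 -23.7 0 0 0 -5.49;20 -23.7 0 0 0 -5.49'
python3 drive.py '0 0 0 0 0 0;0 0 0 0 0 0'
python3 -c "
from h import *
plan(480.4,287.9,95,95.6,5)"
```

```text
time_s: 33.7
ee_pos: [604.0, 81.0, 181.4]
ee_rot: [180.0, 0.0, 51.9]
force: [-0.1, 0.3, -0.9]
gripper_width: 24.8
gripper_force: 30.0
time_s: 34.5
ee_pos: [479.5, 288.9, 181.5]
ee_rot: [180.0, 0.0, 95.8]
force: [0.5, -0.7, -0.5]
gripper_width: 25.0
gripper_force: 30.0
time_s: 34.7
ee_pos: [480.2, 288.2, 181.7]
ee_rot: [180.0, 0.0, 95.6]
force: [-0.1, 0.1, -0.3]
gripper_width: 25.2
gripper_force: 30.0
5 rows of: -0.0 0.0 17.3 0 0 0.00
```

```bash
python3 drive.py '0 0 17.3 0 0 0;0 0 17.3 0 0 0;0 0 17.3 0 0 0;0 0 17.3 0 0 0;0 0 17.3 0 0 0;0 0 0 0 0 0;0 0 0 0 0 0'
python3 -c "
from h import *
plan(560,295.9,95,95.6,8)"
```

```text
time_s: 35.4
ee_pos: [481.2, 287.6, 95.0]
ee_rot: [180.0, 0.0, 95.5]
force: [0.4, 0.4, -0.4]
gripper_width: 24.6
gripper_force: 30.0
8 rows of: 0.1 9.9 0.0 0 0 -0.01
```

```bash
python3 drive.py '0.1 9.9 0 0 0 0;0.1 9.9 0 0 0 0;0.1 9.9 0 0 0 0;0.1 9.9 0 0 0 0'
python3 drive.py '0.1 9.9 0 0 0 0;0 9.9 0 0 0 0;0 9.9 0 0 0 0;0 9.9 0 0 0 0;0 0 0 0 0 0;0 0 0 0 0 0'
python3 drive.py '0 0 5 0 0 0;0 0 5 0 0 0;0 0 4 0 0 0;0 0 3.5 0 0 0;0 0 0 0 0 0;0 0 0 0 0 0'
python3 drive.py '0 0 0 0 0 0;0 0 0 0 0 0;0 0 0 0 0 0;0 0 0 0 0 0' 45
python3 drive.py '0 0 -10 0 0 0;0 0 -20 0 0 0;0 0 -20 0 0 0;0 0 -20 0 0 0;0 0 -15 0 0 0;0 0 0 0 0 0'
python3 - <<'E'
from h import *
cv2.imwrite('pics/g3.png',cv2.resize(env.grab_frame('scene')[130:270,180:340],None,fx=3,fy=3,interpolation=cv2.INTER_CUBIC))
plan(357,383,165,37,12)
E
```

```text
time_s: 35.8
ee_pos: [521.1, 292.7, 95.3]
ee_rot: [179.9, -0.0, 95.6]
force: [0.5, -0.0, -1.2]
gripper_width: 25.0
gripper_force: 30.0
time_s: 36.4
ee_pos: [559.0, 296.3, 94.6]
ee_rot: [-180.0, 0.0, 95.6]
force: [0.1, 0.2, -1.0]
gripper_width: 24.8
gripper_force: 30.0
time_s: 37.0
ee_pos: [558.8, 296.3, 77.3]
ee_rot: [-180.0, 0.0, 95.6]
force: [-1.1, -0.9, 0.2]
gripper_width: 24.7
gripper_force: 30.0
time_s: 37.4
ee_pos: [559.2, 296.5, 77.4]
ee_rot: [180.0, -0.0, 95.6]
force: [-0.9, -0.1, 0.5]
gripper_width: 44.7
gripper_force: 0.0
time_s: 38.0
ee_pos: [560.6, 297.2, 165.7]
ee_rot: [179.7, -0.1, 95.6]
force: [1.2, 1.1, -0.1]
gripper_width: 45.3
gripper_force: 0.0
12 rows of: 0.6 -19.2 -0.1 0 0 4.88
```

View pics/g3.png

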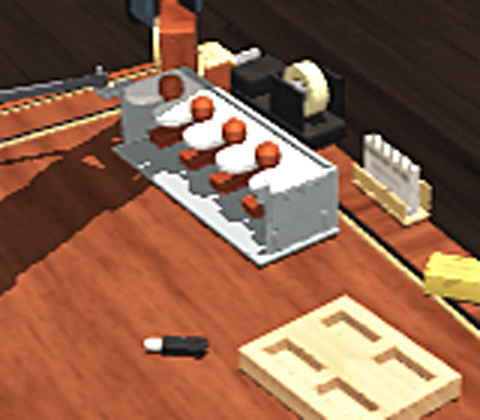

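All four hang and the tray is empty. Now I shut the keeper by its handle.

```bash
python3 drive.py '0.6 -19.2 0 0 0 4.88;0.6 -19.2 0 0 0 4.88;0.6 -19.2 0 0 0 4.88;0.6 -19.2 0 0 0 4.88;0.6 -19.2 0 0 0 4.88;0.6 -19.2 0 0 0 4.88'
python3 drive.py '0.6 -19.2 0 0 0 4.88;0.6 -19.2 0 0 0 4.88;0.6 -19.2 0 0 0 4.88;0.6 -19.2 0 0 0 4.88;0.6 -19.2 0 0 0 4.88;0.6 -19.2 0 0 0 4.88;0 0 0 0 0 0;0 0 0 0 0 0'
python3 -c "
from h import *
plan(357,383.5,98,37,4)"
```

```text
time_s: 38.65
ee_pos: [444.8, 312.6, 161.3]
ee_rot: [-179.9, 0.1, 66.1]
force: [0.0, 0.3, 0.5]
gripper_width: 44.9
gripper_force: 0.0
time_s: 39.45
ee_pos: [355.7, 382.4, 161.7]
ee_rot: [180.0, 0.1, 37.2]
force: [-0.6, 0.1, 0.5]
gripper_width: 45.2
gripper_force: 0.0
4 rows of: 0.5 -0.0 15.9 0 0 0.04
```

```bash
python3 drive.py '0.4 0 16 0 0 0;0.4 0 16 0 0 0;0.4 0 16 0 0 0;0.4 0 16 0 0 0;0 0 0 0 0 0;0 0 0 0 0 0'
python3 drive.py '0 0 0 0 0 0;0 0 0 0 0 0;0 0 0 0 0 0;0 0 0 0 0 0;0 0 0 0 0 0' 5 12
python3 - <<'E'
from h import *
s=env.state(); p=s["ee_pos"]; R=Ro.from_euler('xyz',s["ee_rot"],degrees=True)
h=np.array([504,352.7]); v=p[:2]-h; r=np.hypot(*v); a0=np.degrees(np.arctan2(v[1],v[0]))-360
print("radius",r,"ang",a0)
q=p.copy()
for a in np.linspace(a0,-84.4,17)[1:]:
    w=np.array([*(h+150*np.array([np.cos(np.radians(a)),np.sin(np.radians(a))])),p[2]])
    print((R.inv().apply(w-q)).round(1)[:2],w.round()); q=w
E
```

```text
time_s: 40.05
ee_pos: [357.7, 383.2, 98.3]
ee_rot: [180.0, 0.0, 37.0]
force: [0.2, -0.7, -0.5]
gripper_width: 45.2
gripper_force: 0.0
time_s: 40.55
ee_pos: [357.1, 383.9, 98.7]
ee_rot: [-180.0, -0.0, 37.0]
force: [-1.4, -0.2, 1.1]
gripper_width: 13.0
gripper_force: 12.0
radius 150.21102878285006 ang -191.99052755637774
[-12.4  12.5] [355. 366.  99.]
[-11.1  13.7] [354. 349.  99.]
[-9.4 14.9] [356. 331.  99.]
[-7.6 15.9] [359. 314.  99.]
[-5.7 16.7] [365. 297.  99.]
[-3.7 17.2] [372. 281.  99.]
[-1.6 17.5] [381. 266.  99.]
[ 0.4 17.6] [392. 253.  99.]
[ 2.5 17.4] [405. 240.  99.]
[ 4.5 17. ] [419. 229.  99.]
[ 6.5 16.4] [434. 220.  99.]
[ 8.3 15.5] [450. 213.  99.]
[10.1 14.4] [466. 208.  99.]
[11.7 13.1] [484. 204.  99.]
[13.2 11.7] [501. 203.  99.]
[14.4 10. ] [519. 203.  99.]
```

```bash
python3 drive.py '-12.4 12.5 0 0 0 0;-11.1 13.7 0 0 0 0;-9.4 14.9 0 0 0 0;-7.6 15.9 0 0 0 0;-5.7 16.7 0 0 0 0;-3.7 17.2 0 0 0 0;-1.6 17.5 0 0 0 0;0.4 17.6 0 0 0 0'
python3 drive.py '2.5 17.4 0 0 0 0;4.5 17 0 0 0 0;6.5 16.4 0 0 0 0;8.3 15.5 0 0 0 0;10.1 14.4 0 0 0 0;11.7 13.1 0 0 0 0;6.6 5.9 0 0 0 0;6.6 5.8 0 0 0 0'
python3 drive.py '5 3.5 0 0 0 0;5 3.5 0 0 0 0;4.4 3 0 0 0 0;0 0 0 0 0 0;0 0 0 0 0 0'
```

```text
time_s: 41.35
ee_pos: [391.9, 251.5, 98.5]
ee_rot: [-180.0, 0.1, 37.1]
force: [-1.2, 1.2, 0.1]
gripper_width: 12.6
gripper_force: 12.0
time_s: 42.15
ee_pos: [502.2, 202.5, 98.6]
ee_rot: [-180.0, -0.0, 37.0]
force: [-2.1, 1.1, 3.4]
gripper_width: 12.8
gripper_force: 12.0
time_s: 42.65
ee_pos: [518.0, 203.3, 98.5]
ee_rot: [-179.9, 0.1, 37.0]
force: [-3.6, 0.7, 5.6]
gripper_width: 12.3
gripper_force: 12.0
```

```bash
python3 drive.py '1.7 1 0 0 0 0;0 0 0 0 0 0' - 20
python3 drive.py '1.7 1 0 0 0 0;0 0 0 0 0 0'
```

```text
time_s: 42.85
ee_pos: [518.0, 203.3, 98.5]
ee_rot: [-179.8, 0.3, 37.0]
force: [-7.9, -0.1, 9.2]
gripper_width: 12.3
gripper_force: 20.0
time_s: 43.05
ee_pos: [518.0, 203.3, 98.4]
ee_rot: [-179.7, 0.5, 37.0]
force: [-11.9, 0.0, 12.3]
gripper_width: 12.8
gripper_force: 20.0
```

Firmly against the stop at (518,203): the keeper is shut. I release, rise, and re-measure the pad and dock.

```bash
python3 drive.py '0 0 0 0 0 0;0 0 0 0 0 0;0 0 0 0 0 0' 28
python3 drive.py '-1.5 -1 -20 0 0 0;0 0 -25 0 0 0;0 0 -25 0 0 0;0 0 -25 0 0 0;0 0 0 0 0 0'
cat > m.py <<'E'
from h import *
im=env.grab_frame("top"); hsv=cv2.cvtColor(im,cv2.COLOR_BGR2HSV); H,S,V=cv2.split(hsv)
w=((S<60)&(V>175)).astype(np.uint8)|((H>95)&(H<130)&(S>60)).astype(np.uint8)
rect(w,"top",16,(362,222,410,275),"pad"); rect(((S<40)&(V>200)).astype(np.uint8),"top",30,(385,180,428,213),"dock")
# dock roof corners by approx polygon, sub-pixel via upscaling
a=cv2.resize(im[175:218,380:434],None,fx=8,fy=8,interpolation=cv2.INTER_CUBIC)
hs=cv2.cvtColor(a,cv2.COLOR_BGR2HSV); m=((hs[...,1]<60)&(hs[...,2]>195)).astype(np.uint8)
c=max(cv2.findContours(m,0,2)[0],key=cv2.contourArea); h=cv2.convexHull(c); p=cv2.approxPolyDP(h,.04*cv2.arcLength(h,True),True)[:,0]
for q in p: print(px("top",(380+(q[0]+.5)/8-.5,175+(q[1]+.5)/8-.5),30))
g=cv2.resize(im[215:275,360:430],None,fx=8,fy=8,interpolation=cv2.INTER_CUBIC); hs=cv2.cvtColor(g,cv2.COLOR_BGR2HSV)
m=(((hs[...,1]<60)&(hs[...,2]>175))|((hs[...,0]>95)&(hs[...,0]<130)&(hs[...,1]>60))).astype(np.uint8)
c=max(cv2.findContours(m,0,2)[0],key=cv2.contourArea)
P=np.array([px("top",(360+(q[0]+.5)/8-.5,215+(q[1]+.5)/8-.5),16)[:2] for q in c[:,0]],np.float32); print("pad fine",cv2.minAreaRect(P))
E
python3 m.py
```

```text
time_s: 43.35
ee_pos: [523.0, 203.5, 98.0]
ee_rot: [180.0, -0.0, 37.0]
force: [-0.0, 0.1, -0.3]
gripper_width: 27.8
gripper_force: 0.0
time_s: 43.85
ee_pos: [523.3, 204.1, 196.7]
ee_rot: [179.9, -0.4, 37.0]
force: [-0.5, 0.1, 0.2]
gripper_width: 28.1
gripper_force: 0.0
pad ctr 430.2 -317.5 size(+~3) 85.2 54.1 ang 13.5
dock ctr 567.6 -387.5 size(+~3) 84.6 65.1 ang 84.9
[ 603.3 -348.7   30. ]
[ 597.4 -431.2   30. ]
[ 532.1 -426.1   30. ]
[ 539.4 -344.2   30. ]
pad fine ((430.2303466796875, -317.5513610839844), (87.0105972290039, 55.73073959350586), 13.949201583862305)
```

```bash
python3 -c "
from h import *
plan(394.3,-326.3,150,13.8,14)"
```

```text
14 rows of: -25.1 30.1 3.1 0 0 1.66
```

```bash
python3 drive.py '-25.1 30.1 3.1 0 0 1.66;-25.1 30.1 3.1 0 0 1.66;-25.1 30.1 3.1 0 0 1.66;-25.1 30.1 3.1 0 0 1.66;-25.1 30.1 3.1 0 0 1.66;-25.1 30.1 3.1 0 0 1.66;-25.1 30.1 3.1 0 0 1.66' 80
python3 drive.py '-25.1 30.1 3.1 0 0 1.66;-25.1 30.1 3.1 0 0 1.66;-25.1 30.1 3.1 0 0 1.66;-25.1 30.1 3.1 0 0 1.66;-25.1 30.1 3.1 0 0 1.66;-25.1 30.1 3.1 0 0 1.66;-25.1 30.1 3.1 0 0 1.66;0 0 0 0 0 0'
python3 drive.py '0 0 0 0 0 0'
python3 -c "
from h import *
plan(394.3,-326.3,20,13.8,6)"; python3 m.py | grep pad
```

```text
time_s: 44.6
ee_pos: [482.7, -69.4, 169.9]
ee_rot: [-179.9, 0.1, 25.4]
force: [1.2, 1.4, 0.1]
gripper_width: 79.3
gripper_force: 0.0
time_s: 45.4
ee_pos: [390.5, -329.3, 147.9]
ee_rot: [-179.9, 0.2, 13.5]
force: [-1.1, 1.2, -0.5]
gripper_width: 80.0
gripper_force: 0.0
time_s: 45.5
ee_pos: [391.9, -326.2, 148.5]
ee_rot: [-179.8, 0.1, 13.7]
force: [-0.6, 0.3, -0.9]
gripper_width: 80.2
gripper_force: 0.0
6 rows of: 0.4 0.2 21.4 0 0 -0.02
pad ctr 451.6 -312.5 size(+~3) 41.4 53.8 ang 13.1
pad fine ((451.13201904296875, -312.16876220703125), (43.548004150390625, 55.43768310546875), 12.950874328613281)
```

```bash
python3 drive.py '0.4 0.1 21.4 0 0 0;0.4 0.1 21.4 0 0 0;0.4 0.1 21.4 0 0 0;0.4 0.1 21.4 0 0 0;0 0 21.4 0 0 0;0 0 21.4 0 0 0;0 0 0 0 0 0;0 0 0 0 0 0'
python3 drive.py '0 0 8 0 0 0;0 0 6 0 0 0;0 0 0 0 0 0;0 0 0 0 0 0'
```

```text
time_s: 46.35
ee_pos: [395.0, -325.4, 21.6]
ee_rot: [-180.0, 0.0, 13.9]
force: [0.1, 0.4, 0.5]
gripper_width: 80.3
gripper_force: 0.0
time_s: 46.75
ee_pos: [394.6, -326.4, 7.7]
ee_rot: [180.0, -0.0, 13.8]
force: [-0.1, -0.5, -0.2]
gripper_width: 80.2
gripper_force: 0.0
```

```bash
python3 drive.py '0 0 4.5 0 0 0;0 0 0 0 0 0;0 0 0 0 0 0'
python3 drive.py '0 0 0 0 0 0;0 0 0 0 0 0;0 0 0 0 0 0;0 0 0 0 0 0;0 0 0 0 0 0;0 0 0 0 0 0' 40 20
python3 -c "
from h import *
plan(445.4,-377.9,3.3,-4.5,8)"
```

```text
time_s: 47.05
ee_pos: [394.5, -326.3, 3.1]
ee_rot: [-180.0, 0.0, 13.8]
force: [0.2, 0.2, 0.2]
gripper_width: 79.9
gripper_force: 0.0
time_s: 47.65
ee_pos: [394.6, -326.4, 3.2]
ee_rot: [180.0, -0.0, 13.8]
force: [-0.1, -0.3, -0.0]
gripper_width: 55.4
gripper_force: 20.0
8 rows of: 5.7 7.1 -0.0 0 0 2.29
```

Gripped at 55.4 mm (the pad is 56 wide). I drag it into line before the mouth.

```bash
python3 drive.py '5.7 7.1 0 0 0 2.29;5.7 7.1 0 0 0 2.29;5.7 7.1 0 0 0 2.29;5.7 7.1 0 0 0 2.29;5.7 7.1 0 0 0 2.29;5.7 7.1 0 0 0 2.29;5.7 7.1 0 0 0 2.29;5.7 7.1 0 0 0 2.29' - 25
python3 drive.py '0 0 0 0 0 0'
python3 - <<'E'
from h import *
plan(511.4,-383.1,3.3,-4.5,8)
im=env.grab_frame("top"); cv2.imwrite("pics/t9.png",im)
# pad front part position: mask region between gripper and dock
g=cv2.resize(im[215:265,380:430],None,fx=8,fy=8,interpolation=cv2.INTER_CUBIC); hs=cv2.cvtColor(g,cv2.COLOR_BGR2HSV)
m=(((hs[...,1]<60)&(hs[...,2]>175))|((hs[...,0]>95)&(hs[...,0]<130)&(hs[...,1]>60))).astype(np.uint8)
c=max(cv2.findContours(m,0,2)[0],key=cv2.contourArea)
P=np.array([px("top",(380+(q[0]+.5)/8-.5,215+(q[1]+.5)/8-.5),16)[:2] for q in c[:,0]],np.float32); r=cv2.minAreaRect(P); print(r, cv2.boxPoints(r))
E
```

```text
time_s: 48.45
ee_pos: [445.4, -377.7, 3.2]
ee_rot: [-180.0, 0.0, -4.6]
force: [-0.3, 1.3, 2.4]
gripper_width: 55.0
gripper_force: 25.0
time_s: 48.55
ee_pos: [446.4, -379.0, 3.2]
ee_rot: [179.9, -0.1, -4.5]
force: [0.7, -1.1, 1.1]
gripper_width: 55.3
gripper_force: 25.0
8 rows of: 8.1 -0.1 0.0 0 0 -0.00
((455.5356750488281, -421.33648681640625), (15.872974395751953, 132.06211853027344), 53.29844284057617) [[ 397.85144 -388.2364 ]
 [ 503.73346 -467.1629 ]
 [ 513.2199  -454.43658]
 [ 407.3379  -375.51007]]
```

```bash
python3 - <<'E'
from h import *
im=cv2.imread("pics/t9.png"); g=cv2.resize(im[195:250,375:435],None,fx=8,fy=8,interpolation=cv2.INTER_CUBIC); hs=cv2.cvtColor(g,cv2.COLOR_BGR2HSV)
f=lambda q:px("top",(375+(q[0]+.5)/8-.5,195+(q[1]+.5)/8-.5),16)[:2]
for m,l in ((((hs[...,0]>100)&(hs[...,0]<130)&(hs[...,1]>120)&(hs[...,2]>90)),"blue"),(((hs[...,1]<70)&(hs[...,2]>150)),"light")):
    for c in cv2.findContours(m.astype(np.uint8),0,2)[0]:
        if cv2.contourArea(c)>1500:
            r=cv2.minAreaRect(np.array([f(q) for q in c[:,0]],np.float32)); print(l,r,cv2.boxPoints(r).round().tolist())
E
python3 -c "
import cv2;im=cv2.imread('pics/t9.png')[170:270,360:450];cv2.imwrite('pics/t9c.png',im)"
```

```text
light ((511.24383544921875, -384.2347412109375), (55.7656135559082, 30.349018096923828), 86.34217834472656) [[494.0, -411.0], [525.0, -413.0], [528.0, -357.0], [498.0, -355.0]]
light ((462.8114318847656, -453.992919921875), (63.6059684753418, 152.82937622070312), 55.75770568847656) [[382.0, -437.0], [508.0, -523.0], [544.0, -471.0], [418.0, -385.0]]
light ((557.0661010742188, -390.6715393066406), (88.07308959960938, 44.74310302734375), 85.8591079711914) [[532.0, -433.0], [576.0, -436.0], [583.0, -348.0], [538.0, -345.0]]
```

The pad front centre is at (526.5,-385), on the dock axis to within 1 mm. I slide it in.

```bash
python3 drive.py '8.1 -0.1 0 0 0 0;8.1 -0.1 0 0 0 0;8.1 -0.1 0 0 0 0;8.1 0 0 0 0 0'
python3 drive.py '8.1 0 0 0 0 0;8.1 0 0 0 0 0;8.1 0 0 0 0 0;0 0 0 0 0 0'
python3 drive.py '4 0 0 0 0 0;4 0 0 0 0 0;0 0 0 0 0 0'
```

```text
time_s: 49.0
ee_pos: [478.4, -380.1, 3.2]
ee_rot: [-180.0, 0.0, -4.5]
force: [-2.0, 0.3, 4.4]
gripper_width: 55.6
gripper_force: 25.0
time_s: 49.4
ee_pos: [504.2, -382.6, 3.2]
ee_rot: [179.9, -0.2, -4.5]
force: [1.1, 0.0, 0.2]
gripper_width: 55.1
gripper_force: 25.0
time_s: 49.7
ee_pos: [510.4, -382.9, 3.2]
ee_rot: [180.0, -0.0, -4.5]
force: [-0.6, -0.6, 3.3]
gripper_width: 55.4
gripper_force: 25.0
```

```bash
python3 drive.py '2 0 0 0 0 0;0 0 0 0 0 0'
python3 drive.py '1.5 0 0 0 0 0;0 0 0 0 0 0'
python3 drive.py '1.5 0 0 0 0 0;0 0 0 0 0 0'
```

```text
time_s: 49.9
ee_pos: [511.8, -383.0, 3.2]
ee_rot: [180.0, 0.0, -4.5]
force: [-2.5, 0.5, 5.6]
gripper_width: 55.0
gripper_force: 25.0
time_s: 50.1
ee_pos: [513.2, -383.1, 3.2]
ee_rot: [180.0, 0.0, -4.5]
force: [-2.9, 0.3, 4.8]
gripper_width: 55.4
gripper_force: 25.0
time_s: 50.3
ee_pos: [514.7, -383.3, 3.2]
ee_rot: [180.0, 0.0, -4.5]
force: [-1.7, -0.7, 4.4]
gripper_width: 54.9
gripper_force: 25.0
```

```bash
python3 drive.py '0 0 0 0 0 0;0 0 0 0 0 0;0 0 0 0 0 0' 72
python3 drive.py '-12 0 0 0 0 0;-12 0 0 0 0 0;-12 0 0 0 0 0;-12 0 -2 0 0 0;0 0 0 0 0 0'
python3 drive.py '0 0 0 0 0 0;0 0 0 0 0 0;0 0 0 0 0 0;0 0 0 0 0 0;0 0 0 0 0 0;0 0 0 0 0 0' 0 10
python3 drive.py '6 0 0 0 0 0;6 0 0 0 0 0;5 0 0 0 0 0;3 0 0 0 0 0;0 0 0 0 0 0'
```

```text
time_s: 50.6
ee_pos: [515.2, -383.1, 2.7]
ee_rot: [-180.0, -0.0, -4.5]
force: [-0.5, 0.3, 0.6]
gripper_width: 71.4
gripper_force: 0.0
time_s: 51.1
ee_pos: [465.0, -379.1, 5.4]
ee_rot: [-180.0, 0.1, -4.6]
force: [-0.7, 0.6, -0.0]
gripper_width: 71.6
gripper_force: 0.0
time_s: 51.7
ee_pos: [467.2, -379.4, 5.0]
ee_rot: [180.0, 0.0, -4.5]
force: [0.3, 0.7, 0.2]
gripper_width: 26.9
gripper_force: 0.0
time_s: 52.2
ee_pos: [487.7, -381.1, 5.1]
ee_rot: [180.0, -0.0, -4.5]
force: [-0.1, -0.2, -0.5]
gripper_width: 0.5
gripper_force: 0.0
```

```bash
python3 drive.py '2 0 0 0 0 0;2 0 0 0 0 0;0 0 0 0 0 0'
python3 drive.py '1.5 0 0 0 0 0;1.5 0 0 0 0 0;0 0 0 0 0 0'
python3 drive.py '1.5 0 0 0 0 0;1 0 0 0 0 0;0 0 0 0 0 0'
```

```text
time_s: 52.5
ee_pos: [491.1, -381.4, 5.1]
ee_rot: [180.0, -0.0, -4.5]
force: [-0.2, 0.3, -0.7]
gripper_width: 0.4
gripper_force: 0.0
time_s: 52.8
ee_pos: [491.5, -381.1, 5.1]
ee_rot: [-179.9, 0.3, -4.5]
force: [-6.6, -0.2, 4.6]
gripper_width: 0.4
gripper_force: 3.5
time_s: 53.1
ee_pos: [491.6, -381.0, 5.2]
ee_rot: [-179.9, 0.6, -4.5]
force: [-13.5, -0.8, 8.8]
gripper_width: 0.7
gripper_force: 6.3
```

```bash
python3 drive.py '2 0 0 0 0 0;2 0 0 0 0 0;0 0 0 0 0 0'
python3 drive.py '-5 0 0 0 0 0;-15 0 0 0 0 0;-20 0 -20 0 0 0;-20 0 -40 0 0 0;-20 0 -40 0 0 0;-20 0 -40 0 0 0'
python3 drive.py '-15 30 -20 0 0 0;-15 30 -20 0 0 0;-30 30 0 0 0 0;-30 30 0 0 0 0;-30 20 0 0 0 0;-30 0 0 0 0 0;0 0 0 0 0 0'
python3 - <<'E'
from h import *
im=env.grab_frame("top"); s=env.grab_frame("scene"); cv2.imwrite("pics/z.png",im)
g=cv2.resize(im[170:240,375:440],None,fx=8,fy=8,interpolation=cv2.INTER_CUBIC); hs=cv2.cvtColor(g,cv2.COLOR_BGR2HSV)
m=((hs[...,1]<70)&(hs[...,2]>175)).astype(np.uint8)
for c in cv2.findContours(m,0,2)[0]:
    if cv2.contourArea(c)>2000:
        for z in (16,30):
            r=cv2.minAreaRect(np.array([px("top",(375+(q[0]+.5)/8-.5,170+(q[1]+.5)/8-.5),z)[:2] for q in c[:,0]],np.float32)); print(z,[np.round(v,1) for v in r],cv2.boxPoints(r).round(1).tolist())
A=cv2.resize(im[140:240,130:450],(800,250),interpolation=cv2.INTER_CUBIC); B=cv2.resize(s[130:350,190:430],(382,350),interpolation=cv2.INTER_CUBIC)
C=cv2.resize(s[270:350,340:440],(418,350),interpolation=cv2.INTER_CUBIC)
cv2.imwrite("pics/fin.png",np.vstack([A,np.hstack([B,C])]))
E
```

```text
time_s: 53.4
ee_pos: [491.8, -380.8, 5.3]
ee_rot: [-179.8, 1.0, -4.4]
force: [-21.7, -2.0, 14.3]
gripper_width: 0.3
gripper_force: 11.0
time_s: 54.0
ee_pos: [400.1, -374.0, 146.5]
ee_rot: [180.0, -0.0, -4.5]
force: [1.4, 0.0, 0.5]
gripper_width: 0.4
gripper_force: 0.0
time_s: 54.7
ee_pos: [237.1, -502.0, 185.1]
ee_rot: [-180.0, 0.1, -4.8]
force: [0.1, 0.4, 0.8]
gripper_width: 0.6
gripper_force: 0.0
16 [array([ 556.2, -390.8]), array([88. , 98.1]), np.float64(86.1)] [[504.29998779296875, -431.29998779296875], [602.2000122070312, -438.0], [608.0999755859375, -350.20001220703125], [510.20001220703125, -343.6000061035156]]
30 [array([ 553.9, -386.7]), array([87.1, 97. ]), np.float64(86.1)] [[502.5, -426.79998779296875], [599.2999877929688, -433.5], [605.2000122070312, -346.6000061035156], [508.3999938964844, -340.0]]
```

View pics/fin.png

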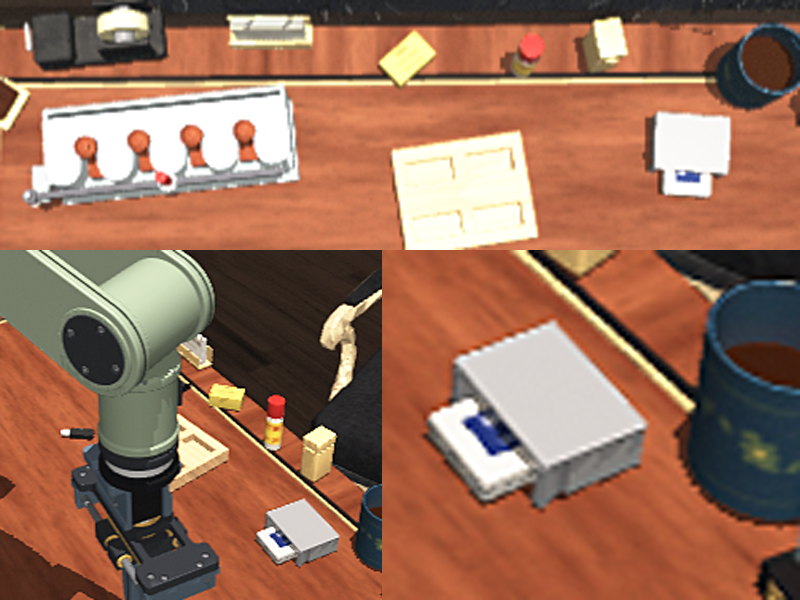

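The final picture shows four stamps hanging behind the shut keeper, the pad in the dock, and the bystanders in place. I check numerically how far the pad protrudes.

```bash
python3 - <<'E'
from h import *
im=cv2.imread("pics/z.png"); V=im.astype(float); sat=cv2.cvtColor(im,cv2.COLOR_BGR2HSV)[...,1].astype(float)
# along each image column, sub-pixel crossing of saturation (white->wood)
def edge(cols,r0,r1,z,up):
    P=[]
    for c in cols:
        s=sat[r0:r1,c]; t=(s.max()+s.min())/2
        k=[i for i in range(len(s)-1) if (s[i]-t)*(s[i+1]-t)<0]
        if not k: continue
        i=k[0] if up else k[-1]
        P.append(px("top",(c,r0+i+(t-s[i])/(s[i+1]-s[i])),z)[:2])
    P=np.array(P); a=np.polyfit(P[:,1],P[:,0],1); print(len(P),"x at y=-385:",np.polyval(a,-385).round(1),"yaw",np.degrees(np.arctan(-a[0])).round(1))
edge(range(399,412),205,228,16,False)       # pad rear (top edge z16)
edge(range(395,418),174,192,30,True)        # dock back edge
for c0 in (range(393,396),range(417,420)): edge(c0,195,222,30,False)  # dock front edge beside the pad
E
```

```text
13 x at y=-385: 508.5 yaw -12.2
23 x at y=-385: 603.1 yaw 2.0
3 x at y=-385: 293.6 yaw -81.0
3 x at y=-385: 518.4 yaw 17.2
```

```bash
python3 - <<'E'
from h import *
im=cv2.imread("pics/z.png"); g=cv2.resize(im[170:240,375:440],None,fx=8,fy=8,interpolation=cv2.INTER_CUBIC); hs=cv2.cvtColor(g,cv2.COLOR_BGR2HSV)
m=((hs[...,1]<80)&(hs[...,2]>165)).astype(np.uint8)
f=lambda u,v,z:px("top",(375+(u+.5)/8-.5,170+(v+.5)/8-.5),z)[:2]
c=max(cv2.findContours(m,0,2)[0],key=cv2.contourArea); print(cv2.approxPolyDP(c,8,True)[:,0].tolist())
for l,us,z,lo in (("rear",range(210,275,8),16,1),("back",range(160,320,20),30,0),("frontL",range(150,176,6),30,1),("frontR",range(300,330,6),30,1)):
    P=np.array([f(u,(np.nonzero(m[:,u])[0][-1] if lo else np.nonzero(m[:,u])[0][0]),z) for u in us]); a=np.polyfit(P[:,1],P[:,0],1)
    print(l,P[:,0],P[:,1][[0,-1]],"yaw",np.degrees(np.arctan(-a[0])).round(1))
E
```

```text
[[144, 118], [134, 293], [166, 308], [166, 383], [307, 391], [314, 314], [357, 321], [371, 310], [375, 136]]
rear [509.2 509.2 509.2 509.1 508.7 508.3 508.3 508.3 507.5] [-371.9 -395. ] yaw -4.0
back [642.1 642.1 642.  641.9 641.9 641.8 641.7 599.5] [-356.7 -405.3] yaw -25.6
frontL [537.9 537.2 513.3 507.5 507.1] [-348.1 -355.2] yaw -78.8
frontR [504.5 504.5 506.3 533.  533. ] [-400.2 -410.3] yaw 73.7
```

The pad's rear edge is parallel to the dock (-4.0° against about -4.5°). It protrudes 26.5 mm against a nominal 26 mm, and a 20 N push did not move it, so it is home. Handing in.

```bash
python3 -c "
from workcell import env
print(env.job_done())"
```

```text
the job is handed in; nothing more can be done
None
```

The job is handed in (no verdict came back): all four stamps hang in the rack, the keeper bar is shut against its stop, the ink pad is home in its dock, and the other things on the desk were left alone.

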